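# Hold the spring clip open over the job board

### The job

Squeeze the blue spring clip by its handles, take it off its rack and bring it, still squeezed wide open, down over the top edge of the yellow job board, one jaw on each side and the edge well inside the mouth, so that I can slip a drawing in behind it. Do not let the clip bite or bump the board, and leave the boards and the other things where they stand. Finish while still holding the clip there, squeezed wide open and not touching the board.

Things in the scene. Friction and masses are not known exactly. Their poses are not given: they have to be found in the camera images.
- clip: Blue steel spring clip, 90 g, 24 mm wide, parked upright on the rack, jaws down, handles up. Origin on the hinge pin; own x along the pin, y across from handle to handle (the way to squeeze), z up. The jaws end 42 mm below the pin in black pads 12 mm high. Pose of the +y half: squeezing turns each half by half the joint angle, so it then leans.
- clip_jaw (a joint): Opening of the clip (rad): about 0 parked on the 6 mm fin, -0.07 shut, 0.62 squeezed fully to its stop (jaw tips then about 31 mm apart; about 42 mm per rad). A spring closes it: squeezing the rolls takes about 5 N at 0, 10 N at the stop. Let go, it snaps shut.
- handle_a (a point): Centre of the black round roll (8 mm diameter, 28 mm long, along the pin) at the end of the +y handle, 36 mm above the pin; the place to squeeze. Parked, the clip measures 56 mm over both rolls, fully squeezed about 32 mm.
- handle_b (a point): The same on the -y handle (turns with the joint).
- jaw_tip_a (a point): Inner lower edge of the +y jaw's pad, the end of that jaw.
- jaw_tip_b (a point): The same on the -y jaw (turns with the joint).
- rack: Clip rack, fixed: grey foot 84 x 60 x 12 mm with an upright steel fin 70 mm long (own x), 6 mm thick (own y), its top 70 mm above the bench. The clip sits on the fin with its jaws 15 mm down; opened, it lifts straight off. Origin at the centre of the underside.
- yellow_board: Yellow job board, 110 mm wide, 4 mm thick, white paper on both faces, upright in a black foot 70 x 120 x 14 mm; loose, 0.8 kg. Origin: centre of the foot's underside; x normal to the board's faces, y along its width, z up. Straight top edge 120 mm above the bench. This is the board to serve. It may stand at either of two places.
- yellow_board_top (a point): Middle of the yellow board's top edge; axes as the board's.
- green_board: Green job board, 110 mm wide, 4 mm thick, white paper on both faces, upright in a black foot 70 x 120 x 14 mm; loose, 0.8 kg. Origin: centre of the foot's underside; x normal to the board's faces, y along its width, z up. Straight top edge 120 mm above the bench. Leave it alone.
- v_block: Grey steel V-block, 50 x 40 x 36 mm, a bystander. Origin at its underside.
- nut_m16: Steel hexagon nut, 24 x 28 x 13 mm, a bystander. Origin at its underside.
- marker: White marker pen with a black cap lying on the bench, 17 x 125 x 17 mm, a bystander.
- grease_tube: Yellow upright grease tube, 50 mm diameter, 151 mm tall, a bystander. Origin at its underside.
Not all that is in view belongs to the job. There is more than one size of the clip; the job needs the larger.

How it is judged (in metres and radians):
On the way:
1. the clip is squeezed open and lifted clear of its rack (z of clip in the frame of rack above 0.125 m and value of joint clip_jaw above 0.3 rad and contact force between the fingers and clip above 2 N and contact force between clip and rack below 0.05 N), for 0.2 s.
At the end, for the whole second after the job is handed in: Fingers hold the clip (over 2 N) at rest, opened past 0.42 rad; a jaw tip on either side of the yellow board, 6 mm or more from its mid-plane, 10 mm or more below its top edge, within 45 mm of its middle; clip touching no board (0.3 N) or rack; board within 20 mm of its start (((x of jaw_tip_a in the frame of yellow_board_top above 0.006 m and x of jaw_tip_b in the frame of yellow_board_top below -0.006 m) or (x of jaw_tip_a in the frame of yellow_board_top below -0.006 m and x of jaw_tip_b in the frame of yellow_board_top above 0.006 m)) and z of each of jaw_tip_a, jaw_tip_b in the frame of yellow_board_top below -0.01 m and y of jaw_tip_a in the frame of yellow_board_top between -0.045 and 0.045 m and y of jaw_tip_b in the frame of yellow_board_top between -0.045 and 0.045 m and value of joint clip_jaw above 0.42 rad and contact force between the fingers and clip above 2 N and contact force between clip and yellow_board below 0.3 N and contact force between clip and rack below 0.05 N and contact force between clip and green_board below 0.05 N and distance of yellow_board from where it was at the start of the episode below 0.02 m and linear speed of clip below 0.03 m/s); the arm keeps its last pose, push and grip.
It fails at once if the clip bites or closes on the yellow board (z of jaw_tip_a in the frame of yellow_board_top below -0.004 m and y of jaw_tip_a in the frame of yellow_board_top between -0.06 and 0.06 m and x of jaw_tip_a in the frame of yellow_board_top between -0.03 and 0.03 m and value of joint clip_jaw below 0.2 rad).
It fails at once if the clip or the gripper pushes the yellow board hard (over 8 N) (contact force between any of clip, the fingers, the arm and yellow_board above 8 N).
It fails at once if the yellow board is moved more than 20 mm (distance of yellow_board from where it was at the start of the episode above 0.02 m).
It fails at once if the green board, V-block, nut, marker or grease tube is moved more than 25 mm (distance of any of green_board, v_block, nut_m16, marker, grease_tube from where it was at the start of the episode above 0.025 m).
It also fails if it takes over 38 s, if anything falls off the work surface, if the arm or the gripper's body presses on something with over 40 N, if the wrist force passes 120 N, or if a joint passes its speed limit or range.

### The arm

A 6-joint arm with a two-finger parallel gripper is mounted at the origin on a cart in front of the work surface, level with it; the furniture and walls round the work are solid. World frame = base frame: x ahead of the robot, y to its left, z up, the work surface at z = 0. Lengths are in mm, angles in rad, forces in N, time in s.
With the tool pointing down it reaches from about 250 to 775 mm from the base axis. Payload 4 kg.
Tool frame: the origin (TCP) lies midway between the tips of the shut fingers; the grasp point (between the pads) lies 19 mm behind it; z points along the fingers, y is the line along which they close (so a half turn about z gives the same grasp; the last joint's range is limited). The gripper opens to 94 mm and grips with 3 to 60 N. Pads are 16 mm wide; open, the fingers measure 119 mm over their backs; the gripper's body (75 mm by 177 mm) begins 78 mm behind the grasp point.
Start: joints at [-0.103, 0.087, 1.371, -0, 1.684, -0.103], TCP at [550.018, -0.007, 205.506] pointing down, gripper open.
Joint ranges: [-3.1, 3.1], [-0.76, 2.03], [0.27, 2.55], [-1.08, 4.22], [0.17, 2.65], [-2.57, 2.57]. Speed limits (rad/s): [2.79, 2.79, 3.14, 3.14, 3.14, 3.14].

### API

Orientations are given as a unit quaternion [w, x, y, z].
In Python, from station import arm gives the robot as it stands.
- The arm moves only by the tool apply_moves, never from a script. Its argument "series" is a list of rows, each a list of 3 entries, a list of its own where there are three numbers: the opening, from -1 (shut) to 1 (fully open), then the shift along the tool's x, y, z in mm, then the turn, a rotation vector about the tool's x, y, z in rad. A call has 1 to 10 rows; each row is the pose to reach, as a shift and turn from the pose commanded when the call began, along the tool's axes at that moment; what a row does not reach only later rows make up. A row lasts 1/12 s, in which the tool goes at most 41.7 mm and 7.16 degrees, less where a joint would pass 70% of its speed; a pose out of reach is approached as far as the arm can. A call with a gripper value outside its range is refused whole. The fingers move at their own pace and stop on an object; "grip_force" is the grip in N (left out, the last holds). Time passes only in rows, so rows that repeat a pose let the fingers close. It gives the time, the measured TCP pose, the force, the opening and the grip force at its end, in the units of the state.
- arm.get_state(): the state, without advancing time (a new reading comes with each control period).
- arm.get_image(name): name is "scene" or "side" or "wrist"; returns a dict with "color" (400x640x3 uint8, red, green, blue), "depth" (400x640 float32, mm along the optical axis (not along the pixel's ray), 0 where there is no reading), "K" (3x3 intrinsics, pixels), "R" (3x3) and "t" (3): a world point X has camera coordinates R X + t; the wrist camera has in their place "hand_eye" (4x4, takes a point from camera to tool coordinates, whose origin is the TCP and whose axes are the flange's). Camera axes: x right, y down, z forward; pixel columns grow to the right and rows downward; lengths in mm; the calibration is good to about 2 mm. The wrist camera is an equidistant fisheye: a pixel r from the principal point sees the ray r / f radians off the axis. A picture is of the moment at which its call begins: read the wrist's pose just before it.
- arm.finish_job(): hands the job in; it is judged then, once.
Trained networks look in a picture, given as the dict that the camera call returned (one of the last four; its "shot" number tells which), for a name from the list of things; names that differ only in an ending like _2 or _b are one class to them, and where a whole thing is asked for, a point or a joint stands for the part that bears it (a point fixed in the world has none). Each returns a list of dicts, best first, with "confidence" (0 to 1); they miss things now and then, are a little off and sometimes report something else, mostly with a low value. They report only what shows in the picture. A call takes as long as a camera call. They do not tell look-alikes from the thing itself.
- arm.find_in(name, picture): "rect" ([centre column, centre row, width, height] in pixels, round what is visible of it).
- arm.regions_of(name, picture): "mask" (400x640 bool, what is visible of it) and "rect" ([centre column, centre row, width, height] in pixels, round what is visible of it).
- arm.spot_point(name, picture): "point" ([column, row] in pixels: a listed point, or the origin of a listed thing).
The state is a dict: "time_s": time; "q": joint angles; "qvel": joint speeds; "joint_efforts": joint torques, N m; "ee_pos": TCP position; "tcp_rot": TCP orientation; "force": force on the tool from outside, world axes, zero at the start; "torque": the same for the moment, N m; "width": finger opening in mm; "grasp_force": force on a finger pad.
Only numpy, scipy, OpenCV 4.12 (cv2) and the standard library are available. Lean on these libraries where they do the work, as an engineer would, in place of code of your own. Each camera call takes 0.05 s, during which the arm holds its last target. There are 200 camera calls.

## Working session

There is one attempt and no reset: what is moved stays moved. The work goes in short steps, Python scripts to look and compute and a tool call to move; the robot and the scene stay as the last step left them, time stands still between calls to the robot, and variables do not carry over. Pictures are saved under pics/ and viewed, at most 10 in all, crops included, and the job is handed in when it is done.

Besides the shell and the picture viewer there is one more tool, called after "Call:" as name(argument=value, ...), one argument or row to a line, values as JSON. apply_moves: Moves the arm, as the interface text tells. Its arguments: {"type":"object","properties":{"series":{"type":"array"},"grip_force":{"type":"number"}},"required":["series"]}

```bash
mkdir -p pics; ls; python3 - <<'E'
from station import arm
import cv2,numpy as np
s=arm.get_state();print(s)
ims={n:arm.get_image(n) for n in("scene","side","wrist")}
cv2.imwrite("pics/a.png",cv2.cvtColor(np.vstack([ims["scene"]["color"]]),cv2.COLOR_RGB2BGR))
cv2.imwrite("pics/b.png",cv2.cvtColor(ims["side"]["color"],cv2.COLOR_RGB2BGR))
for n in("scene","side","wrist"):
  p=ims[n]
  for t in("clip","yellow_board","green_board","rack","grease_tube","v_block"):
    print(n,t,[(np.round(d["rect"]).tolist(),round(d["confidence"],2)) for d in arm.find_in(t,p)][:3])
E
```

```text
pics
{'time_s': 0.0, 'q': array([-1.03101302e-01,  8.79570449e-02,  1.37225397e+00,  5.08940270e-06,
        1.68360670e+00, -1.03099622e-01]), 'qvel': array([-0.00262258, -0.00028663,  0.0007269 , -0.00021241,  0.00088075,
        0.00081462]), 'joint_efforts': array([ 1.28542815e-03, -3.40182602e+01, -3.02423716e+01,  7.18220207e-02,
        3.29729996e-02, -1.13141955e-04]), 'ee_pos': array([5.49445166e+02, 5.38548107e-02, 2.04303220e+02]), 'tcp_rot': array([-8.65059747e-04,  7.07106737e-01,  7.07105950e-01, -6.99575678e-04]), 'force': array([-0.18178878, -0.41851574, -0.40424689]), 'torque': array([0.01920094, 0.02850613, 0.01625314]), 'grasp_force': 0.0, 'width': 93.98093016229446}
scene clip [([226.0, 179.0, 20.0, 37.0], 0.88), ([280.0, 220.0, 10.0, 29.0], 0.52), ([376.0, 282.0, 65.0, 69.0], 0.24)]
scene yellow_board [([331.0, 222.0, 52.0, 64.0], 0.65), ([231.0, 185.0, 12.0, 20.0], 0.5)]
scene green_board [([377.0, 283.0, 70.0, 69.0], 0.67)]
scene rack [([232.0, 204.0, 37.0, 37.0], 0.7)]
scene grease_tube [([361.0, 173.0, 22.0, 52.0], 0.75)]
scene v_block [([301.0, 283.0, 28.0, 30.0], 0.88)]
side clip [([258.0, 178.0, 13.0, 22.0], 0.71), ([289.0, 217.0, 5.0, 8.0], 0.54)]
side yellow_board [([326.0, 229.0, 42.0, 48.0], 0.62)]
side green_board [([346.0, 288.0, 42.0, 50.0], 0.92)]
side rack [([264.0, 194.0, 28.0, 24.0], 0.92)]
side grease_tube [([362.0, 190.0, 20.0, 34.0], 0.87)]
side v_block [([259.0, 179.0, 12.0, 21.0], 0.66), ([294.0, 269.0, 19.0, 17.0], 0.49)]
wrist clip [([195.0, 129.0, 60.0, 65.0], 0.79), ([277.0, 228.0, 28.0, 32.0], 0.66)]
wrist yellow_board [([353.0, 292.0, 63.0, 129.0], 0.81)]
wrist green_board [([346.0, 357.0, 57.0, 25.0], 0.96)]
wrist rack [([223.0, 124.0, 85.0, 60.0], 0.92)]
wrist grease_tube [([487.0, 236.0, 90.0, 82.0], 0.91)]
wrist v_block []
```

```bash
python3 - <<'E'
from station import arm
import cv2,numpy as np
p=arm.get_image("scene")["color"][120:340,180:440]
cv2.imwrite("pics/c.png",cv2.cvtColor(cv2.resize(p,None,fx=3,fy=2.7,interpolation=cv2.INTER_CUBIC)[:600],cv2.COLOR_RGB2BGR))
w=arm.get_image("wrist");cv2.imwrite("pics/d.png",cv2.cvtColor(w["color"],cv2.COLOR_RGB2BGR))
print(w["K"],w["hand_eye"])
E
```

```text
[[309.70691629   0.         321.76601963]
 [  0.         309.70691629 199.31009431]
 [  0.           0.           1.        ]] [[-6.26852692e-04 -9.61408858e-01 -2.75122908e-01  8.07510073e+01]
 [ 9.99999009e-01 -9.49368891e-04  1.03909773e-03  6.55713533e-02]
 [-1.26019089e-03 -2.75121984e-01  9.61408501e-01 -1.77806061e+02]
 [ 0.00000000e+00  0.00000000e+00  0.00000000e+00  1.00000000e+00]]
```

View pics/c.png

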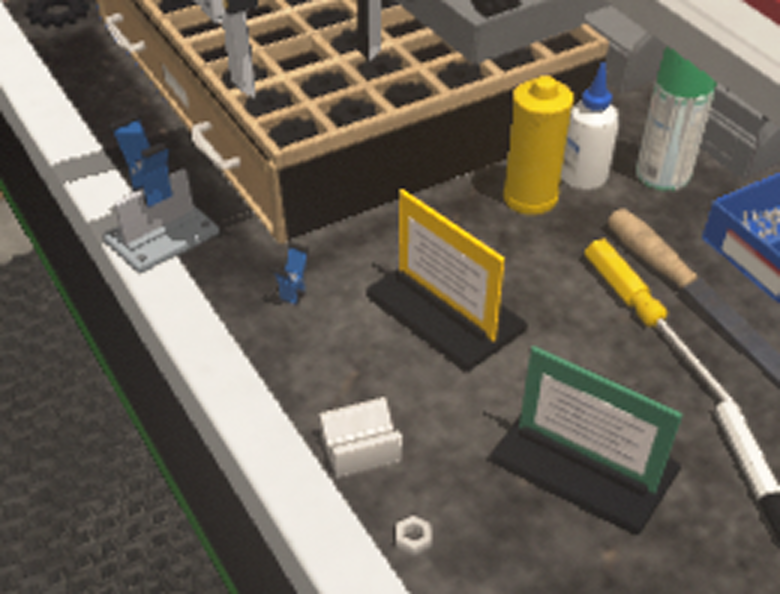

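View pics/d.png

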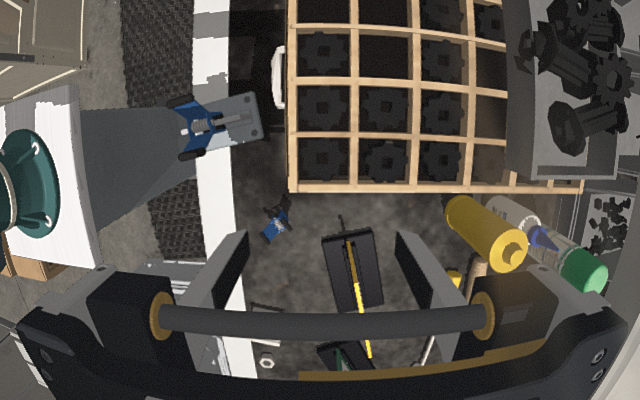

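The larger clip stands on the rack at wrist pixel (203,124). The small decoy lies at (276,228), and the yellow board's edge runs from about (350,240) to (368,355). Next I measure from the depth images.

```bash
cat > h.py <<'E'
from station import arm
import numpy as np, cv2
from scipy.spatial.transform import Rotation as Ro
def tool(s=None):
    s=s or arm.get_state(); q=s["tcp_rot"]
    return Ro.from_quat([q[1],q[2],q[3],q[0]]).as_matrix(), s["ee_pos"]
def shot(n):
    """picture with 'xyz': world point per pixel (nan where no depth)"""
    T=tool(); p=arm.get_image(n); K=p["K"]; v,u=np.mgrid[:400,:640].astype(float)
    a=(u-K[0,2])/K[0,0]; b=(v-K[1,2])/K[1,1]; z=np.where(p["depth"]>0,p["depth"],np.nan).astype(float)
    if n=="wrist":
        th=np.hypot(a,b)+1e-9; k=np.tan(np.minimum(th,1.5))/th
        C=np.dstack([a*k*z,b*k*z,z]); H=p["hand_eye"]
        X=(C@H[:3,:3].T+H[:3,3])@T[0].T+T[1]
    else: X=(np.dstack([a*z,b*z,z])-p["t"])@p["R"]
    return p,X
E
python3 - <<'E'
from h import *
np.set_printoptions(precision=1,suppress=True)
for n in("wrist","scene","side"):
    p,X=shot(n)
    for t in("rack","clip","yellow_board","green_board","grease_tube"):
        for d in arm.regions_of(t,p)[:2]:
            P=X[d["mask"]]; P=P[~np.isnan(P[:,0])]
            if len(P)<15: continue
            print(n,t,round(d["confidence"],2),np.round(d["rect"]),len(P),"med",np.median(P,0),"lo",np.percentile(P,3,0),"hi",np.percentile(P,97,0))
            zt={"rack":(55,75),"clip":(125,145),"yellow_board":(100,126)}.get(t)
            if zt:
                Q=P[(P[:,2]>zt[0])&(P[:,2]<zt[1])]
                if len(Q)>8:
                    c=Q.mean(0);w,V=np.linalg.eigh(np.cov(Q[:,:2].T));print("   top",len(Q),c,"dir deg",np.degrees(np.arctan2(V[1,1],V[0,1])),"sd",np.sqrt(w), "ext",np.ptp((Q-c)[:,:2]@V[:,1]))
    for t in("clip","handle_a","handle_b","rack","yellow_board_top","jaw_tip_a"):
        for d in arm.spot_point(t,p)[:2]:
            c,r=np.round(d["point"]).astype(int); print(n,"pt",t,round(d["confidence"],2),c,r,X[r,c])
E
```

```text
wrist rack 0.58 [225. 122.  86.  61.] 2290 med [448.3  73.8  10.6] lo [408.3  43.8   6.9] hi [474.2 104.1  68.6]
   top 215 [445.2  75.2  66.8] dir deg -169.3740650499081 sd [ 2.8 20.7] ext 70.27275685053287
wrist clip 0.85 [193. 127.  56.  69.] 1725 med [434.8  74.9 110.4] lo [419.9  48.3  64.8] hi [447.6  98.3 135.8]
   top 512 [434.5  73.8 133.5] dir deg 101.39789130011637 sd [ 7.2 23.2] ext 54.934482954709694
wrist clip 0.63 [276. 229.  32.  33.] 498 med [491.9 -54.2  33.3] lo [480.3 -66.2  -1.3] hi [511.9 -39.1  53.9]
wrist yellow_board 0.92 [349. 293.  61. 127.] 3947 med [ 590.8 -119.8   12.7] lo [ 557.3 -188.1    5.2] hi [630.5 -75.2 118.1]
   top 208 [ 590.8 -114.5  116.6] dir deg 102.14863309459831 sd [ 1.2 37.8] ext 110.07934155050651
wrist green_board 0.56 [344. 355.  57.  33.] 1339 med [ 587.2 -285.    12.4] lo [ 549.1 -322.6    3.4] hi [ 629.7 -260.8   45.6]
wrist green_board 0.39 [223. 123.  82.  59.] 2153 med [448.9  74.4  10.6] lo [409.3  43.8   8.1] hi [473.4 103.5  68.6]
wrist grease_tube 0.94 [484. 235.  88.  79.] 3709 med [729.  -37.1 107.1] lo [718.9 -66.3   3.7]
[... 3228 characters left out ...]
[ 635.2 -278.2  120. ]
side grease_tube 0.82 [361. 190.  18.  34.] 479 med [735.4 -62.4 104.9] lo [718.7 -71.4  10.1] hi [761.1 -32.4 150.8]
side pt clip 0.77 258 179 [428.1  46.9 135.6]
side pt clip 0.42 289 218 [495.2 -55.6  30.8]
side pt handle_a 0.6 253 165 [428.7 203.6   3.9]
side pt handle_a 0.53 290 213 [501.4 -47.9  47.3]
side pt handle_b 0.6 253 165 [428.7 203.6   3.9]
side pt handle_b 0.53 290 213 [501.4 -47.9  47.3]
side pt rack 0.67 264 194 [438.8  65.5  16.3]
side pt yellow_board_top 0.73 345 289 [ 593.7 -330.9   28.6]
side pt yellow_board_top 0.62 325 218 [ 591.7 -130.   110.5]
side pt jaw_tip_a 0.72 264 190 [441.6  69.6  33.7]
side pt jaw_tip_a 0.64 288 223 [490.3 -55.1  -1. ]
```

Measured: clip at about (432.5, 73.3) with rolls at z≈133 and its squeeze axis at about 101°. The yellow board's normal is at about 12°. I turn and move above the clip.

Call:
apply_moves(
  series=[
    [1,[8,-12,-5],[0,0,0.12]],
    [1,[16,-26,-12],[0,0,0.24]],
    [1,[25,-40,-20],[0,0,0.36]],
    [1,[34,-54,-25],[0,0,0.48]],
    [1,[43,-68,-25],[0,0,0.6]],
    [1,[52,-82,-25],[0,0,0.72]],
    [1,[60,-95,-25],[0,0,0.84]],
    [1,[66,-106,-25],[0,0,0.96]],
    [1,[71,-114,-25],[0,0,1.08]],
    [1,[73,-117,-25],[0,0,1.19]],
  ],
  grip_force=20,
)

```text
time_s: 3.78
ee_pos: [432.1, 73.6, 230.9]
tcp_rot: [-0.0, 0.982, 0.187, 0.0]
force: [1.0, -0.2, -0.7]
width: 93.7
grasp_force: 0.0
```

Call:
apply_moves(
  series=[
    [1,[0,0,0],[0,0,0.1]],
    [1,[0,0,0],[0,0,0.19]],
    [1,[0,0,0],[0,0,0.19]],
    [1,[0,0,0],[0,0,0.19]],
  ],
)

```text
time_s: 4.12
ee_pos: [433.0, 73.0, 230.6]
tcp_rot: [0.0, 0.995, 0.096, 0.0]
force: [0.0, 0.8, -0.8]
width: 94.1
grasp_force: 0.0
```

```bash
python3 - <<'E'
from h import *
np.set_printoptions(precision=2,suppress=True)
R,t=tool();print(t,R, arm.get_state()["q"])
p,X=shot("wrist")
cv2.imwrite("pics/e.png",cv2.cvtColor(p["color"],cv2.COLOR_RGB2BGR))
for d in arm.regions_of("clip",p)[:2]:
    P=X[d["mask"]]; P=P[~np.isnan(P[:,0])]; Q=P[(P[:,2]>125)&(P[:,2]<145)]
    if len(Q)>8:
        c=(Q.min(0)+Q.max(0))/2;m=cv2.minAreaRect(Q[:,:2].astype(np.float32));w,V=np.linalg.eigh(np.cov(Q[:,:2].T))
        print(d["confidence"],len(Q),Q.mean(0),m,np.degrees(np.arctan2(V[1,1],V[0,1])),"tool",R.T@(np.array([*m[0],133])-t),Q[:,2].max())
for d in arm.regions_of("rack",p)[:1]:
    P=X[d["mask"]]; P=P[~np.isnan(P[:,0])]; Q=P[(P[:,2]>62)&(P[:,2]<75)];print(cv2.minAreaRect(Q[:,:2].astype(np.float32)),Q.mean(0))
B=X[...,:].reshape(-1,3);B=B[(np.abs(B[:,0]-433)<110)&(np.abs(B[:,1]-73)<150)&(B[:,2]<200)]
for lo in range(320,540,30): 
  print(lo,[int(np.nanmax(np.r_[0,B[(B[:,0]>lo)&(B[:,0]<lo+30)&(B[:,1]>y)&(B[:,1]<y+40)][:,2]])) for y in range(-70,210,40)])
E
```

```text
[432.99  73.01 230.59] [[ 0.98  0.19  0.  ]
 [ 0.19 -0.98 -0.  ]
 [ 0.    0.   -1.  ]] [ 0.04 -0.17  1.57 -0.    1.74  1.42]
0.75 505 [433.84  73.14 133.58] ((433.7737121582031, 73.19403076171875), (27.26183319091797, 55.75830078125), 11.628931999206543) 101.08589908622353 tool [ 0.78 -0.04 97.59] 137.62601170213895
((432.2843017578125, 70.34661865234375), (69.36453247070312, 13.595541000366211), 7.853269577026367) [439.64  74.45  68.39]
320 [0, 0, 0, 0, 0, 0, 0]
350 [0, 0, 0, 0, 0, 0, 0]
380 [2, 2, 9, 70, 2, 2, 3]
410 [2, 2, 136, 136, 137, 2, 3]
440 [0, 1, 136, 136, 135, 0, 0]
470 [54, 0, 0, 14, 51, 50, 1]
500 [54, 0, 116, 117, 116, 117, 117]
530 [1, 0, 116, 117, 118, 118, 117]
```

View pics/e.png

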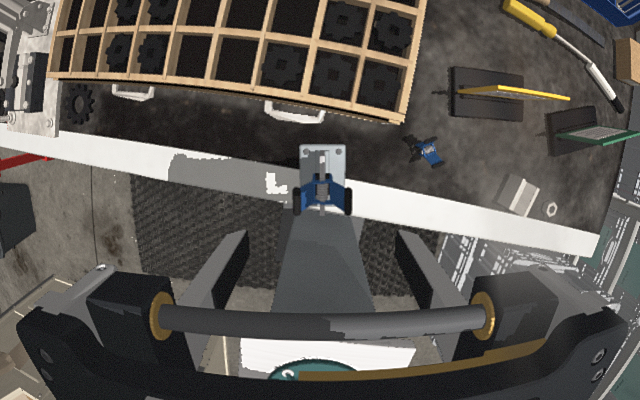

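The clip is centred between the fingers (crop pixel ~(322,195)), aligned within 0.1 mm across. I go down over the rolls.

Call:
apply_moves(
  series=[
    [1,[1,0,10],[0,0,0]],
    [1,[1,0,25],[0,0,0]],
    [1,[1,0,42],[0,0,0]],
    [1,[1,0,60],[0,0,0]],
    [1,[1,0,78],[0,0,0]],
    [1,[1,0,93],[0,0,0]],
    [1,[1,0,105],[0,0,0]],
    [1,[1,0,112],[0,0,0]],
    [1,[1,0,115],[0,0,0]],
    [1,[1,0,115],[0,0,0]],
  ],
)

```text
time_s: 5.1
ee_pos: [433.7, 73.2, 114.9]
tcp_rot: [-0.0, 0.995, 0.095, -0.001]
force: [0.5, -0.9, -0.4]
width: 93.9
grasp_force: 0.0
```

Call:
apply_moves(
  series=[
    [-1,[0,0,0],[0,0,0]],
    [-1,[0,0,0],[0,0,0]],
    [-1,[0,0,0],[0,0,0]],
    [-1,[0,0,0],[0,0,0]],
    [-1,[0,0,0],[0,0,0]],
    [-1,[0,0,0],[0,0,0]],
    [-1,[0,0,0],[0,0,0]],
    [-1,[0,0,0],[0,0,0]],
    [-1,[0,0,0],[0,0,0]],
    [-1,[0,0,0],[0,0,0]],
  ],
  grip_force=20,
)

```text
time_s: 5.93
ee_pos: [433.8, 73.2, 115.3]
tcp_rot: [-0.0, 0.995, 0.095, -0.0]
force: [-0.6, -0.8, -1.5]
width: 31.2
grasp_force: 15.2
```

The clip is fully squeezed (width 31 mm). I lift it straight off the fin.

Call:
apply_moves(
  series=[
    [-1,[0,0,0],[0,0,0]],
    [-1,[0,0,-4],[0,0,0]],
    [-1,[0,0,-12],[0,0,0]],
    [-1,[0,0,-22],[0,0,0]],
    [-1,[0,0,-34],[0,0,0]],
    [-1,[0,0,-48],[0,0,0]],
    [-1,[0,0,-62],[0,0,0]],
    [-1,[0,0,-76],[0,0,0]],
    [-1,[0,0,-88],[0,0,0]],
    [-1,[0,0,-95],[0,0,0]],
  ],
)

```text
time_s: 6.77
ee_pos: [434.9, 73.2, 213.5]
tcp_rot: [0.0, 0.995, 0.095, 0.002]
force: [0.5, -1.2, -0.7]
width: 30.5
grasp_force: 20.0
```

Call:
apply_moves(
  series=[
    [-1,[0,0,-3],[0,0,0]],
    [-1,[0,0,-5],[0,0,0]],
    [-1,[0,0,-5],[0,0,0]],
    [-1,[0,0,-5],[0,0,0]],
  ],
)

```text
time_s: 7.1
ee_pos: [433.6, 73.1, 214.8]
tcp_rot: [-0.0, 0.995, 0.095, -0.001]
force: [0.6, 0.9, -1.4]
width: 30.8
grasp_force: 20.0
```

```bash
python3 - <<'E'
from h import *
np.set_printoptions(precision=2,suppress=True)
s=arm.get_state();R,t=tool(s);print(t,s["width"],s["grasp_force"],s["force"])
p,X=shot("wrist")
c=p["color"][120:300,220:420]
q,Y=shot("scene");d=arm.find_in("clip",q)[0]["rect"];print(d)
u,v=int(d[0]),int(d[1]);e=q["color"][max(0,v-40):v+40,max(0,u-45):u+45]
cv2.imwrite("pics/f.png",cv2.cvtColor(np.hstack([cv2.resize(c,(440,400)),cv2.resize(e,(350,400))]),cv2.COLOR_RGB2BGR))
for n,(pp,XX) in {"w":(p,X),"s":(q,Y)}.items():
  for d in arm.regions_of("clip",pp)[:2]:
    P=XX[d["mask"]]; P=P[~np.isnan(P[:,0])]; P=(P-t)@R
    P=P[(np.abs(P[:,0])<40)&(np.abs(P[:,1])<60)]
    if len(P)>20: print(n,len(P),"tool lo",np.percentile(P,2,0),"hi",np.percentile(P,98,0))
  # yellow board
  for d in arm.regions_of("yellow_board",pp)[:1]:
    P=XX[d["mask"]]; P=P[~np.isnan(P[:,0])]; Q=P[(P[:,2]>112)&(P[:,2]<126)]
    if len(Q)>10:
        m=cv2.minAreaRect(Q[:,:2].astype(np.float32));w,V=np.linalg.eigh(np.cov(Q[:,:2].T))
        print(n,"yb",d["confidence"],len(Q),m,Q.mean(0),Q[:,2].max(),np.degrees(np.arctan2(V[1,1],V[0,1]))%180)
E
```

```text
[433.62  73.15 214.77] 30.757026933406095 19.998442232608795 [ 0.64  0.87 -1.36]
[223.4, 152.0, 27.4, 39.2]
w 1247 tool lo [-12.93   2.48 -19.37] hi [11.56 21.38 58.89]
w yb 0.81 311 ((594.653076171875, -132.75323486328125), (4.999539375305176, 107.00130462646484), 12.073458671569824) [ 593.12 -126.19  117.87] 121.24997584146226 102.04854366391471
s 386 tool lo [-13.7  -15.38 -21.41] hi [ 9.47 22.55 58.83]
s yb 0.94 141 ((594.6974487304688, -136.27389526367188), (4.882139205932617, 109.77667236328125), 13.691869735717773) [ 595.56 -139.19  118.11] 124.9781754735566 102.62869229641817
```

View pics/f.png

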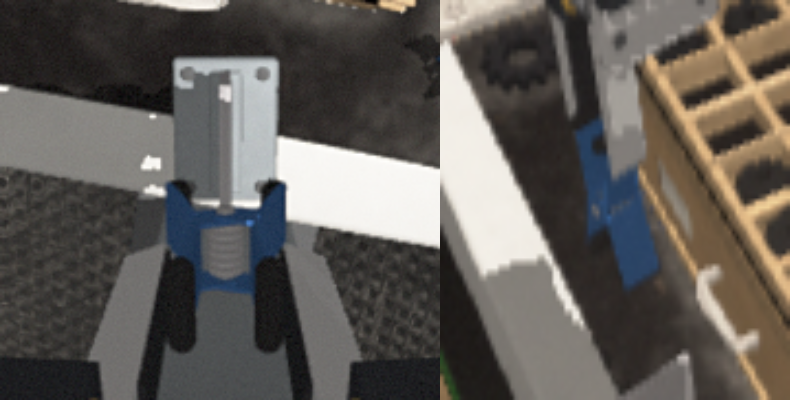

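The clip hangs squeezed and symmetric in the fingers, jaws clear of the fin (left crop ~(225,250)). The board top centre is at about (594.5,-134) with its normal at 12.2°. I carry the clip across while turning.

Call:
apply_moves(
  series=[
    [-1,[4,8,-4],[0,0,-0.08]],
    [-1,[12,24,-8],[0,0,-0.18]],
    [-1,[24,46,-10],[0,0,-0.29]],
    [-1,[38,74,-10],[0,0,-0.4]],
    [-1,[54,105,-10],[0,0,-0.51]],
    [-1,[70,136,-10],[0,0,-0.62]],
    [-1,[84,164,-10],[0,0,-0.73]],
    [-1,[95,187,-10],[0,0,-0.84]],
    [-1,[103,203,-10],[0,0,-0.94]],
    [-1,[107,210,-10],[0,0,-1.0]],
  ],
)

```text
time_s: 8.28
ee_pos: [579.9, -115.2, 224.3]
tcp_rot: [-0.0, 0.827, 0.562, -0.001]
force: [0.2, 0.7, -1.6]
width: 30.3
grasp_force: 20.0
```

Call:
apply_moves(
  series=[
    [-1,[0,0,0],[0,0,-0.1]],
    [-1,[0,0,0],[0,0,-0.2]],
    [-1,[0,0,0],[0,0,-0.3]],
    [-1,[0,0,0],[0,0,-0.4]],
    [-1,[0,0,0],[0,0,-0.5]],
    [-1,[0,0,0],[0,0,-0.57]],
    [-1,[0,0,0],[0,0,-0.594]],
    [-1,[0,0,0],[0,0,-0.594]],
    [-1,[0,0,0],[0,0,-0.594]],
  ],
)

```text
time_s: 9.03
ee_pos: [578.9, -112.7, 225.4]
tcp_rot: [-0.0, 0.628, 0.778, -0.0]
force: [-0.2, 0.1, -0.8]
width: 30.8
grasp_force: 20.0
```

```bash
cat > look.py <<'E'
from h import *
import sys
np.set_printoptions(precision=2,suppress=True)
s=arm.get_state();R,t=tool(s);print(t,s["width"],s["grasp_force"],s["force"],"x-axis deg",np.degrees(np.arctan2(R[1,0],R[0,0])),"tool z",R[:,2])
I={n:shot(n) for n in("wrist","scene","side")}
for n,(pp,XX) in I.items():
  for d in arm.regions_of("clip",pp)[:2]:
    P=XX[d["mask"]]; P=P[~np.isnan(P[:,0])]; P=(P-t)@R
    P=P[(np.abs(P[:,0])<30)&(np.abs(P[:,1])<40)&(P[:,2]<80)]
    if len(P)>40: print(n,len(P),"clip tool lo",np.percentile(P,2,0),"hi",np.percentile(P,98,0))
  for d in arm.regions_of("yellow_board",pp)[:1]:
    P=XX[d["mask"]]; P=P[~np.isnan(P[:,0])]; Q=P[(P[:,2]>40)&(P[:,2]<126)]
    if len(Q)>10:
        for nm,A in(("face",Q),("edge",Q[Q[:,2]>113])):
            T=(A-t)@R; m=np.polyfit(T[:,0],T[:,1],1); r=T[:,1]-np.polyval(m,T[:,0])
            print(n,"yb",nm,round(d["confidence"],2),len(A),"x range",np.percentile(T[:,0],[1,99]),"y at x=0",m[1],"slope",m[0],"res",np.percentile(r,[2,50,98]),"ztop world",np.percentile(A[:,2],[50,98]))
if len(sys.argv)>1:
    w=I["wrist"][0]["color"][130:400,180:460];q=I["scene"][0]["color"][140:260,270:390]
    cv2.imwrite(sys.argv[1],cv2.cvtColor(np.hstack([cv2.resize(w,(415,400)),cv2.resize(q,(385,400))]),cv2.COLOR_RGB2BGR))
E
python3 look.py pics/g.png
```

```text
[ 578.9  -112.71  225.39] 30.83563450185888 19.998168647289276 [-0.23  0.12 -0.85] x-axis deg 102.1809940560351 tool z [-0.  0. -1.]
wrist 2841 clip tool lo [-12.57 -19.25 -19.08] hi [11.83 20.39 58.43]
scene 465 clip tool lo [-15.1  -20.3  -21.37] hi [ 8.17 17.92 57.65]
side 174 clip tool lo [-14.75 -19.74 -21.24] hi [10.07 16.02 53.69]
side yb face 0.36 215 x range [ 4.48 41.65] y at x=0 167.41085682761653 slope -0.27882422103532173 res [-10.71  -4.36  24.9 ] ztop world [ 82.38 121.83]
side yb edge 0.36 29 x range [ 4.88 37.82] y at x=0 173.3978709947732 slope -0.8088193353561367 res [-7.2 -2.1 14.6] ztop world [120.74 123.55]
```

View pics/g.png

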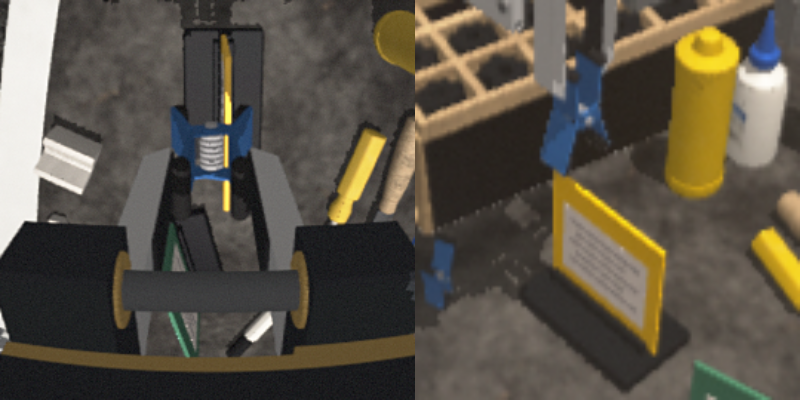

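The clip hovers above and about 10 mm short of the board (edge at left crop x≈227). The network misses the partly covered board, so I measure its edge by colour.

```bash
cat > edge.py <<'E'
from h import *
np.set_printoptions(precision=2,suppress=True)
R,t=tool();print(t)
for n in("wrist","scene","side"):
    p,X=shot(n); h=cv2.cvtColor(p["color"],cv2.COLOR_RGB2HSV)
    m=(h[...,0]>17)&(h[...,0]<33)&(h[...,1]>130)&(h[...,2]>60)&(np.abs(X[...,0]-595)<40)&(np.abs(X[...,1]+134)<75)
    for lo,hi in((60,112),(114,125)):
        A=X[m&(X[...,2]>lo)&(X[...,2]<hi)]
        if len(A)<12: continue
        T=(A-t)@R; f=np.polyfit(T[:,0],T[:,1],1); r=T[:,1]-np.polyval(f,T[:,0]); k=np.abs(r)<4; f=np.polyfit(T[k,0],T[k,1],1); r=r[k]
        print(n,lo,k.sum(),"x",np.percentile(T[k,0],[1,99]),"y0",f[1],"at -22:",np.polyval(f,-22),"slope",f[0],"res",np.percentile(r,[2,98]),"z98",np.percentile(A[:,2],98))
E
python3 edge.py
```

```text
[ 578.89 -112.73  225.52]
wrist 60 64 x [-78.87  30.17] y0 10.198626257099287 at -22: 9.912919408417443 slope 0.012986674940083789 res [-0.89  2.3 ] z98 111.34229435308539
wrist 114 284 x [-78.29  29.49] y0 11.379643410540089 at -22: 11.161538709159524 slope 0.009913850062752898 res [-1.61  1.95] z98 119.74129307457147
scene 60 235 x [-81.15  28.78] y0 10.286203442819117 at -22: 10.292072347694207 slope -0.00026676840341321745 res [-1.82  2.24] z98 111.67523860476193
scene 114 132 x [-80.03  25.86] y0 10.46148705648994 at -22: 10.573611859865247 slope -0.005096581971604856 res [-2.05  2.98] z98 123.66465487233205
side 60 47 x [-81.66  26.26] y0 9.441353711507436 at -22: 9.441763815381673 slope -1.864108519262031e-05 res [-1.31  1.11] z98 111.22698800818762
side 114 56 x [-80.52  19.73] y0 10.373338452093737 at -22: 10.448535166003849 slope -0.0034180324504596454 res [-2.4   2.66] z98 123.74449653156348
```

Call:
apply_moves(
  series=[
    [-1,[-4,2,0],[0,0,0]],
    [-1,[-12,5,0],[0,0,0]],
    [-1,[-19,8.5,2],[0,0,0]],
    [-1,[-23,10.5,6],[0,0,0]],
    [-1,[-24,10.8,12],[0,0,0]],
    [-1,[-24,10.8,18],[0,0,0]],
    [-1,[-24,10.8,23],[0,0,0]],
    [-1,[-24,10.8,25],[0,0,0]],
    [-1,[-24,10.8,25],[0,0,0]],
  ],
)

```text
time_s: 10.38
ee_pos: [593.9, -133.5, 199.2]
tcp_rot: [-0.001, 0.627, 0.779, -0.0]
force: [-0.4, 0.1, -0.8]
width: 31.0
grasp_force: 20.0
```

```bash
python3 edge.py; python3 look.py pics/i.png | grep -v yb
```

```text
[ 593.93 -133.5   199.24]
wrist 60 20 x [51.92 53.19] y0 47.87612803133837 at -22: 67.1421882137453 slope -0.8757300082912242 res [-2.18  1.81] z98 108.30587464201501
wrist 114 382 x [-55.56  52.99] y0 1.3688410269815527 at -22: 1.2762078317460175 slope 0.004210599783433417 res [-1.74  1.87] z98 120.06097567529015
scene 60 232 x [-57.56  51.49] y0 0.2357963248420043 at -22: 0.2730459559109831 slope -0.001693165048589945 res [-1.68  2.2 ] z98 111.26067478306821
scene 114 97 x [-56.99  51.66] y0 0.6629499504889635 at -22: 0.6578096196497947 slope 0.00023365140178040244 res [-1.98  2.94] z98 124.23525234036055
side 60 47 x [-57.72  48.87] y0 -0.7492265846824606 at -22: -0.6362831994081136 slope -0.005133790239743043 res [-1.65  2.79] z98 111.87790570874797
side 114 34 x [-56.69  33.3 ] y0 0.23696893643024142 at -22: 0.2303975008210686 slope 0.00029870161859876375 res [-2.28  3.02] z98 123.37958085570305
[ 594.6  -133.71  200.9 ] 30.737761261948464 19.99847173690796 [-0.7  -0.29 -1.22] x-axis deg 102.27705360539748 tool z [ 0. -0. -1.]
wrist 2870 clip tool lo [-12.59 -19.52 -18.96] hi [11.77 20.53 58.53]
scene 450 clip tool lo [-15.12 -20.43 -22.15] hi [ 8.51 17.99 57.46]
side 177 clip tool lo [-14.82 -19.98 -21.17] hi [ 9.99 16.64 55.98]
```

View pics/i.png

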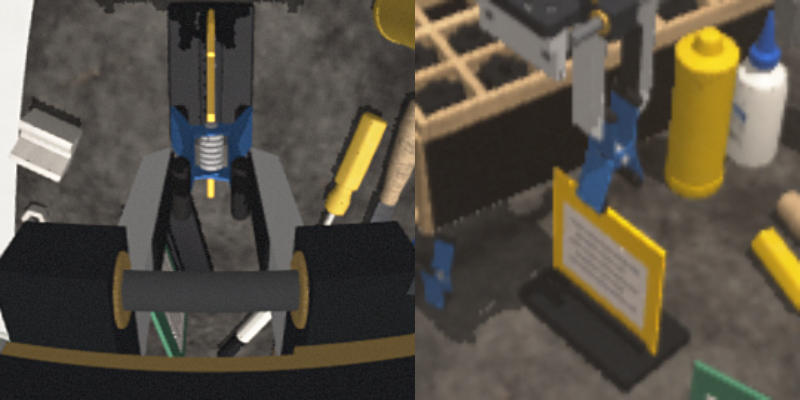

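The board edge is centred in the open mouth (left crop x≈211, jaws at 172 and 252). I go down slowly.

Call:
apply_moves(
  series=[
    [-1,[0,0.5,2],[0,0,0]],
    [-1,[0,0.5,6],[0,0,0]],
    [-1,[0,0.5,11],[0,0,0]],
    [-1,[0,0.5,16],[0,0,0]],
    [-1,[0,0.5,21],[0,0,0]],
    [-1,[0,0.5,26],[0,0,0]],
    [-1,[0,0.5,31],[0,0,0]],
    [-1,[0,0.5,35],[0,0,0]],
    [-1,[0,0.5,37],[0,0,0]],
    [-1,[0,0.5,37],[0,0,0]],
  ],
)

```text
time_s: 11.82
ee_pos: [594.7, -133.7, 162.7]
tcp_rot: [-0.001, 0.628, 0.779, -0.0]
force: [0.8, 0.2, -1.0]
width: 30.8
grasp_force: 20.0
```

Call:
apply_moves(
  series=[
    [-1,[0,0,0],[0,0,0]],
    [-1,[0,0,0],[0,0,0]],
    [-1,[0,0,0],[0,0,0]],
    [-1,[0,0,0],[0,0,0]],
  ],
)

```text
time_s: 12.15
ee_pos: [595.2, -133.8, 163.9]
tcp_rot: [0.0, 0.628, 0.779, 0.0]
force: [-0.0, 0.4, -0.8]
width: 30.7
grasp_force: 20.0
```

```bash
python3 edge.py; python3 look.py pics/j.png | grep -v yb
```

```text
[ 595.22 -133.8   163.9 ]
wrist 60 31 x [-43.72  54.3 ] y0 0.9277938865323302 at -22: 1.2178656426166565 slope -0.013185079822014839 res [-1.96  2.02] z98 110.58788943846062
wrist 114 486 x [-54.27  53.18] y0 -0.1571912863147704 at -22: -0.37228174556045557 slope 0.009776839056622053 res [-1.9   2.04] z98 119.60359348306717
scene 60 200 x [-56.84  52.4 ] y0 -1.268670699645362 at -22: -1.2684844366541697 slope -8.466499599654793e-06 res [-1.52  2.29] z98 111.63078663067164
scene 114 105 x [-56.71  51.54] y0 -0.8262020671726459 at -22: -0.8264579944996016 slope 1.1633060316166907e-05 res [-1.95  3.11] z98 123.40174464720424
side 60 31 x [-56.49  50.01] y0 -2.132113105313916 at -22: -1.9830533329132756 slope -0.006775444200029115 res [-1.29  2.12] z98 110.7081618966152
side 114 27 x [-56.59  -9.46] y0 -0.4475117714471094 at -22: -0.7425515396631306 slope 0.01341089855527369 res [-2.23  3.02] z98 123.21999641396803
[ 595.12 -133.78  163.71] 30.33012482432339 19.998447597026825 [ 0.93 -0.55 -0.09] x-axis deg 102.26317201619804 tool z [ 0. -0. -1.]
wrist 1253 clip tool lo [-12.75   2.56 -19.13] hi [11.59 22.04 58.5 ]
scene 411 clip tool lo [-15.01 -19.85 -22.38] hi [ 9.24 17.37 56.67]
side 157 clip tool lo [-14.84 -19.84 -20.78] hi [10.05 14.87 57.96]
```

View pics/j.png

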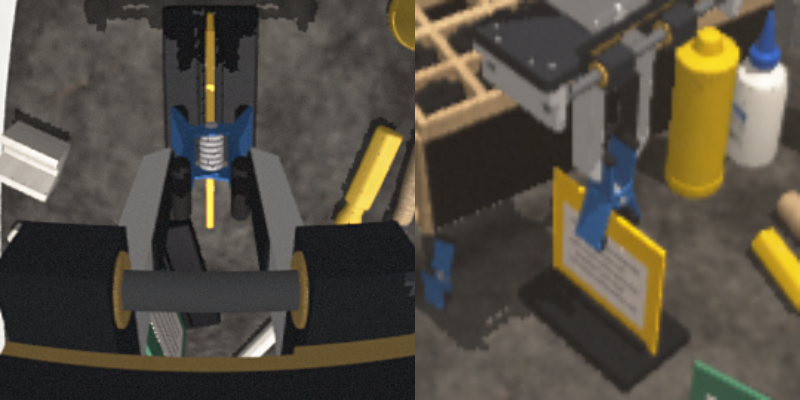

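The board edge is centred in the mouth (left crop x≈210, between the jaws at 172 and 250). The tips are about 16 mm below the edge, and nothing touches.

```bash
python3 -c "
from station import arm
print(arm.finish_job())"
```

```text
the job is handed in; nothing more can be done
None
```

The job is handed in, but no verdict came back. The larger blue clip is held squeezed to its stop over the middle of the yellow board's top edge, with one jaw on each side and the tips about 16 mm below the edge. The pictures and wrist force show no contact with the board.

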